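Load the sprung test cell and lock its bayonet lid

ROBOT

A 6-joint arm with a two-finger parallel gripper is mounted at the origin on a cart in front of the work surface, level with it; the furniture and walls round the work are solid. World frame = base frame: x ahead of the robot, y to its left, z up, the work surface at z = 0. Lengths are in m, angles in rad, forces in N, time in s.
With the tool pointing down it reaches from about 0.35 to 0.85 m from the base axis. Payload 8.1 kg.
Tool frame: the origin (TCP) lies midway between the tips of the shut fingers; the grasp point (between the pads) lies 19 mm behind it (robot.tcp_to_grasp is the distance from the TCP to the grasp point, in m); x points along the fingers, y is the direction in which the jaws open and shut, and the axes are right-handed (so a half turn about x gives the same grasp; the last joint's range is limited). The gripper opens to 93 mm and grips with 3 to 60 N. Pads are 15 mm wide; open, the fingers measure 128 mm over their backs; the gripper's body (75 mm by 188 mm) begins 65 mm behind the grasp point.
Start: joints at [-0.085, 0.13, 1.488, -0, 1.523, -0.085], TCP at [0.6, 0, 0.219] pointing down, gripper open.
Joint ranges: [-2.96, 2.96], [-0.89, 2.26], [0.02, 2.5], [-1.34, 4.48], [0, 2.73], [-2.66, 2.66]. Speed limits (rad/s): [2.39, 2.39, 2.79, 3.14, 3.14, 3.14].

INTERFACE

Orientations are given as a rotation vector (axis times angle).
In Python, from plant import robot gives the robot as it stands.
- The arm moves only by the tool play_rows, never from a script. Its argument "plan" is a list of rows, each an object with "slide": the shift along the world's x, y, z as a fraction of full scale, a list of three; "roll": the turn about the world's z as a fraction of full scale; "fingers": the gripper command: -1 is shut, 1 is fully open, values between are in proportion. A call has 1 to 20 rows; each row shifts and turns the commanded pose from where the row before left it; what a row does not reach is not made up. Full scale, the value 1, is 30 mm for a shift and 8 degrees for a turn. A row lasts 1/8 s, in which the tool goes at most 62.5 mm and 10.7 degrees, less where a joint would pass 70% of its speed; a pose out of reach is approached as far as the arm can. A call with a number of a shift or a turn outside -1 to 1 is refused whole. A call with a gripper value outside its range is refused whole. The fingers move at their own pace and stop on an object; "squeeze" is the grip in N (left out, the last holds). Time passes only in rows, so rows that do not move let the fingers close. It gives the time, the measured TCP pose, the force and the opening at its end, in the units of the state.
- robot.read_state(): the state, without advancing time (a new reading comes with each control period).
- robot.read_camera(name): name is "scene" or "side" or "wrist"; returns the picture (400x640x3 uint8, red, green, blue); there is no depth.
- robot.get_calibration(name): a dict with "fx", "fy", "cx", "cy" (pixels), "distortion" ([k1, k2, p1, p2, k3] as OpenCV has them; the pictures are not rectified), "R" (3x3) and "t" (3): a world point X has camera coordinates R X + t; the wrist camera has in their place "T_tool_cam" (4x4, takes a point from camera to tool coordinates, whose origin is the TCP and whose axes are the tool frame's). Camera axes: x right, y down, z forward; pixel columns grow to the right and rows downward; lengths in m; the calibration is good to about 2 mm. A picture is of the moment at which its call begins: read the wrist's pose just before it. get_calibration takes no time and is no camera call.
- robot.close_job(): hands the job in, once; it reports no verdict.
Trained networks look in the newest picture that a camera, given by its name, has taken for a name from the list of things; names that differ only in an ending like _2 or _b are one class to them, and where a whole thing is asked for, a point or a joint stands for the part that bears it (a point fixed in the world has none). Each returns a list of dicts, best first, with "p" (0 to 1); they miss things now and then, are a little off and sometimes report something else, mostly with a low value. They report only what shows in the picture. A call takes as long as a camera call. They do not tell look-alikes from the thing itself.
- robot.boxes_of(camera, target): "extent" ([centre column, centre row, width, height] in pixels, round what is visible of it).
- robot.regions_of(camera, target): "region" (400x640 bool, what is visible of it) and "extent" ([centre column, centre row, width, height] in pixels, round what is visible of it).
- robot.mark_of(camera, target): "point" ([column, row] in pixels: a listed point, or the origin of a listed thing).
The state is a dict: "t": time; "q": joint angles; "dq": joint speeds; "joint_torque": joint torques, N m; "tool_pos": TCP position; "orientation": TCP orientation; "force": force on the tool from outside, world axes, zero at the start; "wrist_torque": the same for the moment, N m; "opening": finger opening in m.
Only numpy, scipy, OpenCV 4.12 (cv2) and the standard library are available. Lean on these libraries where they do the work, as an engineer would, in place of code of your own. Each camera call takes 0.05 s, during which the arm holds its last target.

TASK

Lay the larger of the two wound toroids flat on the round seat in the middle of the test cell, then put the cell's lid on over it. Lock the lid by its bayonet: its two lugs go down through the gaps in the collar, push it in against the spring, turn it clockwise (seen from above) about a quarter turn to the stop, and let it rise into its locked position. Leave the other things on the bench where they are.

Things in the scene. Friction and masses are not known exactly. Their poses are not given: they have to be found in the camera images.
- core_mid (a point): Centre of the larger wound toroid, a ring 40 mm across outside and 12 mm high lying flat, 43 g; the point is 6 mm above its underside, z up. Grip it with the fingers closing along its own x axis (40 mm); its wire ends stick out to 26 mm from the centre along its -y.
- toroid_a: The larger toroid as a whole (see point core_mid); origin at its underside, 3 mm from the ring's centre along its -y.
- toroid_b: The smaller wound toroid, a ring 30 mm across and 9 mm high, lying flat; to be left alone. Origin at its underside, 2 mm from the ring's centre. The two toroids may have changed places.
- cell_lid: Loose lid, 130 g: aluminium cup, mouth down, 72 mm across, 31 mm high (inside 64 across, 26 deep). Origin: centre of its mouth (underside), z up. On top a black grip bar 46 long (lid's x), 16 wide (y), 31 to 53 mm above the origin. Two rim lugs in line with the bar, on +x and -x, reach 46 mm from the axis; 12 wide, 0 to 6 mm above the origin. Same after a half turn.
- test_cell: Test cell fixed to the bench: black base 146 x 118 x 8 mm, two binding posts 28 mm high at its back (+x), round aluminium collar 108 mm across. Origin on the collar's axis at bench level, z up. Lid origin above this origin: 25.5 mm resting in the gaps on the spring plate, 15.5 mm or less to turn under the lip (13 mm pressed home), 20.5 mm locked.
- cell_mouth (a point): Centre of the collar's mouth at its top, 31.5 mm above the bench; axes as the cell's. The lip is 77 mm across inside, 10 mm deep, with two gaps about 20 mm wide on the cell's own +x and -x sides: the lugs pass down them when the grip bar lies along the cell's x axis.
- lock_mark (a point): One of two brass pips on the collar's top (the other opposite), 51.5 mm from the axis, 75 degrees (1.31 rad) clockwise from a gap seen from above. The locked grip bar points at the pips. Under the lip the lugs turn only clockwise; the channel ends at a stop at about 78 degrees, where the lip has pockets 5 mm deep into which the spring lifts the lugs.
- seat (a point): Centre of the top of the round seat, 44 mm across and 8 mm high, on the spring plate in the middle of the cell; 33.5 mm above the bench (2 mm above the collar's top) while the plate is up. The toroid lies on it. Axes as the cell's.
- spring_plate (a joint): Spring plate, a 72 mm disc under the lid's rim: 0 when up, grows as it is pressed down, at most 0.0125 m. Spring 3 N at 0, about 9 N at 0.0125 m. 0.005 when the lid is locked; it must pass 0.010 for the lugs to turn under the lip.
- side_cutters: Bystander: side cutters with red grips, 40 x 124 x 10 mm; origin at the middle, underside.
- screwdriver_m: Bystander: screwdriver with a red handle, 25 x 183 x 25 mm; origin at the middle, underside.
- decade_box: Bystander: grey-blue resistor box with knobs on top, 64 x 114 x 62 mm; origin at the centre of its underside.
- bobbin_a: Bystander: dark wound coil former, 22 x 27 x 32 mm; origin at the centre of its underside.
- bobbin_b: Bystander: pale empty coil former, 22 x 27 x 32 mm; origin at the centre of its underside.
- e_core_a: Bystander: black E-shaped core, 21 x 42 x 15 mm; origin at the centre of its underside.
- transformer_ok_1: Bystander: small taped transformer, 31 x 43 x 29 mm; origin at the centre of its underside.
Mind the look-alikes: they are no part of the job. Leave any orange look-alike of the cell_lid alone.

How it is judged:
By the outcome, as a careful person would: the job done as asked, in the order asked, and still so for the second after the job is handed in, with the robot touching nothing.
It also fails if it takes over 53 s, if anything falls off the work surface, if the arm or the gripper's body presses on something with over 40 N, if the wrist force passes 120 N, or if a joint passes its speed limit or range.

## Working session

There is one attempt and no reset: what is moved stays moved. The work goes in short steps, Python scripts to look and compute and a tool call to move; the robot and the scene stay as the last step left them, time stands still between calls to the robot, and variables do not carry over. Pictures are saved under pics/ and viewed, and the job is handed in when it is done.

Besides the shell and the picture viewer there is one more tool, called after ">>>" in YAML: its name, and indented under it one key for each argument. play_rows: Moves the arm, as the interface text tells. Its arguments: {"type":"object","properties":{"plan":{"type":"array","items":{"type":"object","properties":{"slide":{"type":"array","items":{"type":"number","minimum":-1,"maximum":1}},"roll":{"type":"number","minimum":-1,"maximum":1},"fingers":{"type":"number"}}}},"squeeze":{"type":"number"}},"required":["plan"]}

```bash
ls; mkdir -p pics; cat > h.py <<'E'
import numpy as np,cv2
from plant import robot
def save(n,im,crop=None,s=1):
    im=im[:,:,::-1]
    if crop: im=im[crop[1]:crop[3],crop[0]:crop[2]]
    if s!=1: im=cv2.resize(im,None,fx=s,fy=s,interpolation=cv2.INTER_CUBIC)
    cv2.imwrite('pics/'+n,im)
def ray(cam,px,st=None):
    c=robot.get_calibration(cam)
    K=np.array([[c['fx'],0,c['cx']],[0,c['fy'],c['cy']],[0,0,1]],float)
    p=cv2.undistortPoints(np.array([[px]],float),K,np.array(c['distortion'],float))[0,0]
    d=np.array([p[0],p[1],1.])
    if cam=='wrist':
        T=np.array(c['T_tool_cam']); st=st or robot.read_state()
        Rt=cv2.Rodrigues(np.array(st['orientation'],float))[0]
        o=Rt@T[:3,3]+np.array(st['tool_pos']); return o,Rt@T[:3,:3]@d
    R=np.array(c['R']);t=np.array(c['t'])
    return -R.T@t,R.T@d
def atz(cam,px,z,st=None):
    o,d=ray(cam,px,st); return o+d*(z-o[2])/d[2]
def proj(cam,X,st=None):
    c=robot.get_calibration(cam)
    K=np.array([[c['fx'],0,c['cx']],[0,c['fy'],c['cy']],[0,0,1]],float)
    X=np.atleast_2d(X).astype(float)
    if cam=='wrist':
        T=np.array(c['T_tool_cam']); st=st or robot.read_state()
        Rt=cv2.Rodrigues(np.array(st['orientation'],float))[0]
        Rw=Rt@T[:3,:3]; o=Rt@T[:3,3]+np.array(st['tool_pos']); R=Rw.T;t=-R@o
    else: R=np.array(c['R']);t=np.array(c['t'])
    return cv2.projectPoints(X,cv2.Rodrigues(R)[0],t,K,np.array(c['distortion'],float))[0][:,0]
E
python3 - <<'E'
from h import *
np.set_printoptions(precision=4,suppress=True)
st=robot.read_state();print(st)
for c in ['scene','side','wrist']:
    im=robot.read_camera(c); save(c+'0.png',im)
    for t in ['core_mid','toroid_a','cell_lid','test_cell','cell_mouth','lock_mark','seat']:
        for r in robot.mark_of(c,t)[:3]:
            z={'core_mid':.006,'cell_mouth':.0315,'lock_mark':.0315,'seat':.0335}.get(t,0)
            print(c,t,round(r['p'],2),np.array(r['point']).round(1),atz(c,r['point'],z))
print(robot.read_state()['t'])
E
```

```text
pics
{'t': 0.0, 'q': array([-0.0854,  0.1312,  1.4893, -0.    ,  1.523 , -0.0854]), 'dq': array([ 0.0008,  0.0001,  0.0019, -0.0008,  0.0004,  0.0013]), 'joint_torque': array([ -0.0016, -55.9853, -49.1756,   0.0767,   0.0359,  -0.0003]), 'tool_pos': array([0.5995, 0.0001, 0.2176]), 'orientation': array([ 1.2085,  1.2106, -1.2104]), 'force': array([-0.0154, -0.1977,  0.2504]), 'wrist_torque': array([ 0.0019, -0.0232, -0.0048]), 'opening': 0.09296867636789188}
scene core_mid 0.41 [398.5 204. ] [ 0.4793 -0.0941  0.006 ]
scene toroid_a 0.48 [394.9 208.7] [ 0.4712 -0.0735  0.    ]
scene toroid_a 0.46 [369.4 190.7] [ 0.6086 -0.0922  0.    ]
scene cell_lid 0.91 [280.5 265.9] [0.3995 0.3483 0.    ]
scene cell_lid 0.7 [274.1 240.2] [0.5118 0.3016 0.    ]
scene test_cell 0.92 [327.7 219.3] [0.5274 0.1229 0.    ]
scene cell_mouth 0.92 [328.  213.1] [0.5076 0.1361 0.0315]
scene cell_mouth 0.31 [333.8 201.7] [0.5556 0.0822 0.0315]
scene cell_mouth 0.28 [330.7 222.1] [0.4619 0.1597 0.0315]
scene lock_mark 0.63 [332.5 202.9] [0.5514 0.0897 0.0315]
scene seat 0.65 [331.5 205.3] [0.5374 0.1032 0.0335
[... 337 characters left out ...]
36 0.    ]
side cell_mouth 0.85 [333.8 213.7] [0.5128 0.1307 0.0315]
side cell_mouth 0.58 [322.6 202.6] [0.5447 0.0745 0.0315]
side lock_mark 0.94 [321.8 202.4] [0.5467 0.0737 0.0315]
side seat 0.53 [334.9 210.8] [0.5112 0.119  0.0335]
wrist toroid_a 0.74 [317.  236.2] [ 0.5988 -0.0765  0.    ]
wrist toroid_a 0.53 [229.5 246.4] [ 0.4792 -0.0915  0.    ]
wrist cell_lid 0.17 [274.5 115.4] [0.5474 0.08   0.    ]
wrist test_cell 0.64 [248.9  80.4] [0.5188 0.1195 0.    ]
wrist cell_mouth 0.77 [241.9  77.4] [0.5182 0.119  0.0315]
wrist lock_mark 0.95 [274.6 115.1] [0.5519 0.08   0.0315]
wrist seat 0.77 [241.2  74.9] [0.5181 0.1213 0.0335]
wrist seat 0.56 [228.4 248. ] [ 0.4882 -0.079   0.0335]
1.2
```

View pics/scene0.png

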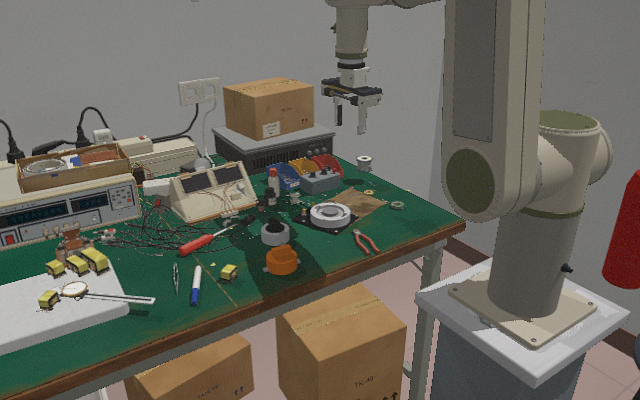

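View pics/side0.png

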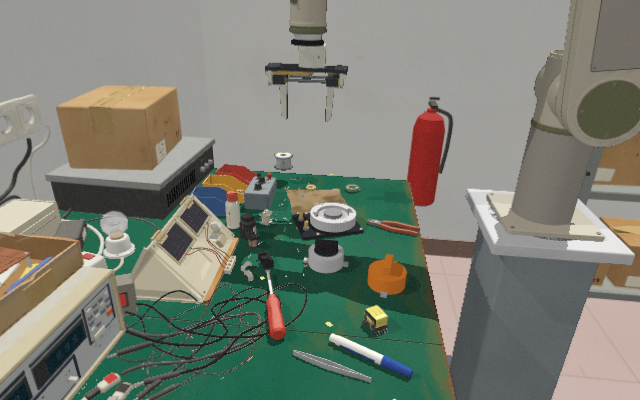

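View pics/wrist0.png

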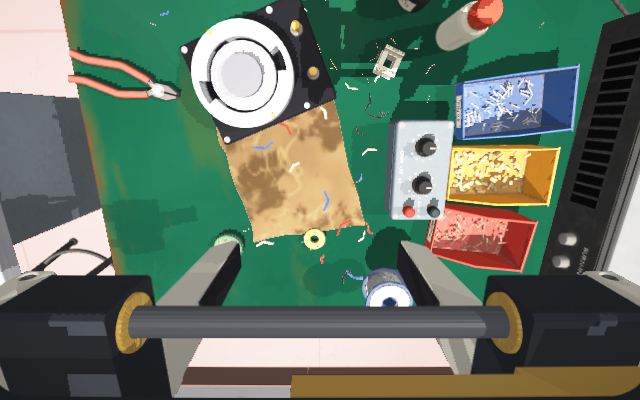

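```bash
python3 - <<'E'
from h import *
np.set_printoptions(precision=4,suppress=True)
c=robot.get_calibration('wrist');print(c)
o,d=ray('wrist',(320,200));print(o,d)
print(cv2.Rodrigues(robot.read_state()['orientation'])[0])
for p in [(0.48,-.085,0.01),(0.52,.12,.03),(.512,.298,.03)]:print(proj('wrist',p))
E
```

```text
{'fx': 306.03978174099865, 'fy': 306.03978174099865, 'cx': 318.6142354831866, 'cy': 207.1360616064205, 'distortion': array([-0.009,  0.   ,  0.   ,  0.   ,  0.   ]), 'T_tool_cam': array([[-0.0003, -0.2783,  0.9605, -0.1676],
       [ 1.    ,  0.0006,  0.0005,  0.0007],
       [-0.0007,  0.9605,  0.2783, -0.0764],
       [ 0.    ,  0.    ,  0.    ,  1.    ]])}
[0.6007 0.0764 0.3863] [ 0.005  -0.2559 -0.967 ]
[[ 0.      1.      0.0001]
 [ 0.      0.0001 -1.    ]
 [-1.      0.     -0.    ]]
[[227.5804 244.9454]]
[[243.8549  76.6003]]
[[ 223.0471 -129.2322]]
```

>>> play_rows:
  plan:
    - {"slide": [-0.8, -0.4, -0.6], "roll": 0, "fingers": 1}
    - {"slide": [-0.8, -0.4, -0.6], "roll": 0, "fingers": 1}
    - {"slide": [-0.8, -0.4, -0.6], "roll": 0, "fingers": 1}
    - {"slide": [-0.8, -0.4, -0.6], "roll": 0, "fingers": 1}
    - {"slide": [0, 0, 0], "roll": 0, "fingers": 1}
    - {"slide": [0, 0, 0], "roll": 0, "fingers": 1}

```text
t: 1.95
tool_pos: [0.505, -0.0479, 0.1476]
orientation: [1.21, 1.208, -1.208]
force: [-0.7, 0.4, 0.6]
opening: 0.0927
```

```bash
python3 - <<'E'
from h import *
np.set_printoptions(precision=4,suppress=True)
st=robot.read_state();print(st['t'],st['tool_pos'],st['dq'])
c='wrist'
im=robot.read_camera(c); save(c+'1.png',im); np.save('w1.npy',im)
for t in ['core_mid','toroid_a','test_cell','cell_mouth','seat','lock_mark']:
        for r in robot.mark_of(c,t)[:3]:
            z={'core_mid':.006,'cell_mouth':.0315,'lock_mark':.0315,'seat':.0335}.get(t,0)
            print(c,t,round(r['p'],2),np.array(r['point']).round(1),atz(c,r['point'],z,st))
for r in robot.boxes_of(c,'toroid_a'): print(r)
E
```

```text
1.95 [ 0.505  -0.0479  0.1476] [ 0.0077  0.0055 -0.0238 -0.0002 -0.0004  0.0007]
wrist core_mid 0.69 [291.9 232.9] [ 0.4773 -0.0901  0.006 ]
wrist toroid_a 0.91 [292.2 234.3] [ 0.477  -0.0941  0.    ]
wrist toroid_a 0.67 [333.   13.9] [0.5191 0.12   0.    ]
wrist toroid_a 0.6 [400.7 223.3] [ 0.5956 -0.0813  0.    ]
wrist test_cell 0.67 [336.3  14.4] [0.5221 0.1196 0.    ]
wrist seat 0.65 [374.1  54.7] [0.5525 0.08   0.0335]
wrist lock_mark 0.94 [373.2  55.9] [0.5522 0.0795 0.0315]
{'extent': [402.6, 222.8, 29.1, 26.7], 'p': 0.93}
{'extent': [292.9, 233.6, 38.1, 35.6], 'p': 0.71}
{'extent': [353.5, 51.2, 190.7, 100.2], 'p': 0.45}
```

View pics/wrist1.png

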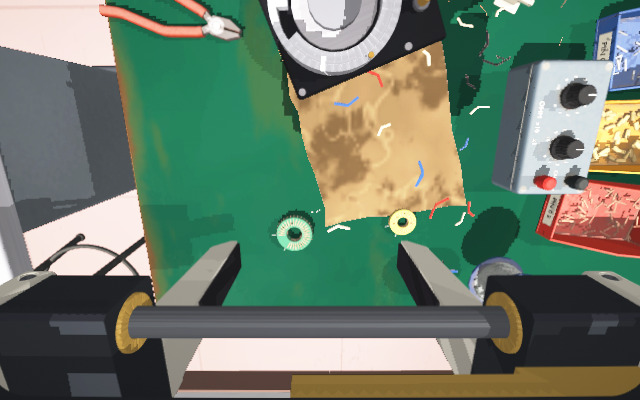

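```bash
python3 - <<'E'
from h import *
im=np.load('w1.npy');save('z1.png',im,(255,195,435,275),4)
E
```

```text
(no output)
```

View pics/z1.png

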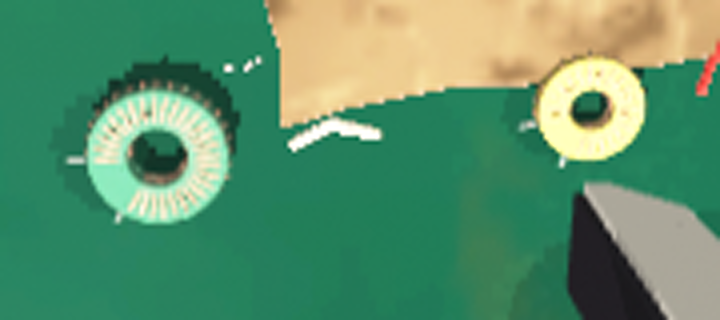

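```bash
python3 - <<'E'
from h import *
np.set_printoptions(precision=4,suppress=True)
print(atz('wrist',(294.5,234.5),.012),atz('wrist',(292,233),.006))
# check outline overlay
im=np.load('w1.npy').copy()
im=cv2.resize(im[195:275,255:435],None,fx=4,fy=4)
for (cx,cy) in [(.4785,-.0905)]:
  for z in(0,.012):
    th=np.linspace(0,6.283,40)
    P=proj('wrist',np.c_[cx+.02*np.cos(th),cy+.02*np.sin(th),0*th+z])
    for p in P: cv2.circle(im,(int((p[0]-255)*4+2),int((p[1]-195)*4+2)),1,(255,0,0) if z else (0,0,255),-1)
save('z1o.png',im)
E
```

```text
[ 0.4798 -0.0893  0.012 ] [ 0.4767 -0.0899  0.006 ]
```

View pics/z1o.png

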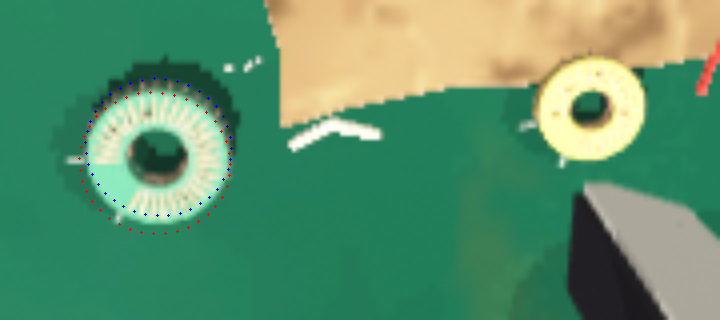

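>>> play_rows:
  plan:
    - {"slide": [-0.11, -0.17, -0.45], "roll": -0.97, "fingers": 0.4}
    - {"slide": [-0.11, -0.17, -0.45], "roll": -0.97, "fingers": 0.4}
    - {"slide": [-0.11, -0.17, -0.45], "roll": -0.97, "fingers": 0.4}
    - {"slide": [-0.11, -0.17, -0.45], "roll": -0.97, "fingers": 0.4}
    - {"slide": [-0.11, -0.17, -0.45], "roll": -0.97, "fingers": 0.4}
    - {"slide": [-0.11, -0.17, -0.45], "roll": -0.97, "fingers": 0.4}
    - {"slide": [-0.11, -0.17, -0.45], "roll": -0.97, "fingers": 0.4}
    - {"slide": [-0.11, -0.17, -0.45], "roll": -0.97, "fingers": 0.4}
    - {"slide": [0, 0, 0], "roll": 0, "fingers": 0.4}

```text
t: 3.48
tool_pos: [0.4765, -0.0886, 0.0376]
orientation: [1.947, 0.486, -1.951]
force: [0.3, 0.2, 0.2]
opening: 0.0654
```

```bash
python3 - <<'E'
from h import *
np.set_printoptions(precision=4,suppress=True)
st=robot.read_state();print(st['t'],st['tool_pos'],st['q'],st['dq'],st['opening'])
R=cv2.Rodrigues(st['orientation'])[0];print(R[:,1],np.degrees(np.arctan2(R[1,1],R[0,1])))
im=robot.read_camera('wrist'); save('wrist2.png',im); np.save('w2.npy',im)
for r in robot.mark_of('wrist','core_mid'): print(r,atz('wrist',r['point'],.006,st))
im=im.copy()
for cx,cy in [(.479,-.0885)]:
  for z in(0,.012):
    th=np.linspace(0,6.283,60)
    P=proj('wrist',np.c_[cx+.02*np.cos(th),cy+.02*np.sin(th),0*th+z],st)
    for p in P:
      if 0<=p[1]<399.5: cv2.circle(im,(int(p[0]+.5),int(p[1]+.5)),1,(255,0,0) if z else (0,0,255),-1)
save('w2o.png',im)
E
```

```text
3.475 [ 0.4765 -0.0886  0.0376] [-0.2897 -0.0078  1.9784  0.      1.1734  0.7934] [ 0.0085 -0.0161 -0.0239  0.0033  0.0134 -0.0705] 0.0653537273423018
[ 0.4686 -0.8834 -0.0017] -62.05785407800288
{'point': [318.0, 234.2], 'p': 0.87} [ 0.4773 -0.0894  0.006 ]
```

View pics/w2o.png

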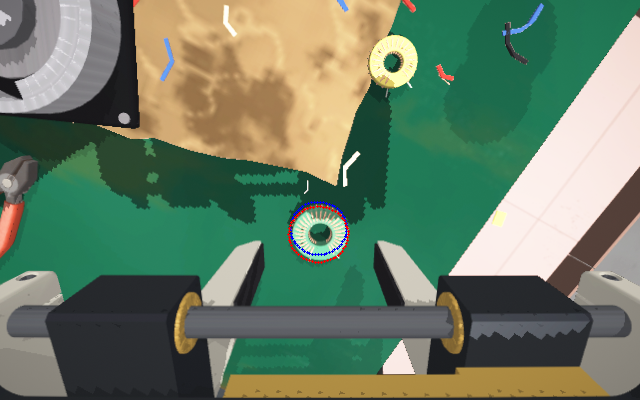

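>>> play_rows:
  squeeze: 15
  plan:
    - {"slide": [0.03, 0, -0.57], "roll": 0, "fingers": 0.4}
    - {"slide": [0.02, 0, -0.3], "roll": 0, "fingers": 0.4}
    - {"slide": [0, 0, -0.27], "roll": 0, "fingers": 0.2}
    - {"slide": [0, 0, 0], "roll": 0, "fingers": -1}
    - {"slide": [0, 0, 0], "roll": 0, "fingers": -1}
    - {"slide": [0, 0, 0], "roll": 0, "fingers": -1}
    - {"slide": [0, 0, 0], "roll": 0, "fingers": -1}

```text
t: 4.45
tool_pos: [0.4794, -0.0889, 0.0048]
orientation: [1.95, 0.484, -1.948]
force: [0.0, -0.7, -0.6]
opening: 0.0396
```

>>> play_rows:
  plan:
    - {"slide": [0, 0, 0.8], "roll": 0, "fingers": -1}
    - {"slide": [0, 0.3, 1], "roll": 0, "fingers": -1}
    - {"slide": [0, 0.9, 1], "roll": 0, "fingers": -1}
    - {"slide": [0, 1, 0.7], "roll": 0, "fingers": -1}
    - {"slide": [0, 1, 0], "roll": 0, "fingers": -1}
    - {"slide": [0, 1, 0], "roll": 0, "fingers": -1}
    - {"slide": [0, 1, 0], "roll": 0, "fingers": -1}
    - {"slide": [0, 0.6, 0], "roll": 0, "fingers": -1}
    - {"slide": [0, 0, 0], "roll": 0, "fingers": -1}
    - {"slide": [0, 0, 0], "roll": 0, "fingers": -1}

```text
t: 5.7
tool_pos: [0.4791, 0.0845, 0.1094]
orientation: [1.949, 0.484, -1.949]
force: [0.4, 0.6, -0.0]
opening: 0.0398
```

```bash
python3 - <<'E'
from h import *
np.set_printoptions(precision=4,suppress=True)
st=robot.read_state();print(st['t'],st['tool_pos'],st['dq'],st['opening'],st['force'])
R=cv2.Rodrigues(st['orientation'])[0];print(np.degrees(np.arctan2(R[1,1],R[0,1])))
c='wrist'
im=robot.read_camera(c); save('wrist3.png',im); np.save('w3.npy',im)
for t in ['cell_mouth','seat','lock_mark','core_mid','cell_lid']:
        for r in robot.mark_of(c,t)[:3]:
            z={'core_mid':st['tool_pos'][2]+.002,'cell_mouth':.0315,'lock_mark':.0315,'seat':.0335}.get(t,0)
            print(c,t,round(r['p'],2),np.array(r['point']).round(1),atz(c,r['point'],z,st))
E
```

```text
5.7 [0.4791 0.0845 0.1094] [-0.0112 -0.0022 -0.0012  0.0013 -0.0001  0.0012] 0.03979634490174271 [ 0.3723  0.6382 -0.0126]
-62.08545208755479
wrist cell_mouth 0.95 [300.7 152. ] [0.5191 0.1202 0.0315]
wrist cell_mouth 0.61 [316.9 254.5] [0.4467 0.0674 0.0315]
wrist seat 0.97 [300.3 152.3] [0.519  0.1204 0.0335]
wrist lock_mark 0.93 [365.6 141.9] [0.5501 0.0787 0.0315]
wrist core_mid 0.72 [316.2 255.4] [0.4792 0.0844 0.1114]
wrist cell_lid 0.64 [113.7  48.9] [0.5182 0.2949 0.    ]
```

View pics/wrist3.png

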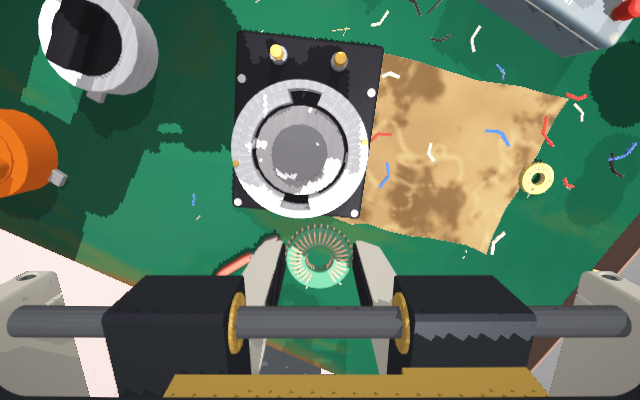

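>>> play_rows:
  plan:
    - {"slide": [0.7, 0.6, 0], "roll": 0, "fingers": -1}
    - {"slide": [0.63, 0.6, -0.3], "roll": 0, "fingers": -1}
    - {"slide": [0, 0, -0.7], "roll": 0, "fingers": -1}
    - {"slide": [0, 0, -0.5], "roll": 0, "fingers": -1}
    - {"slide": [0, 0, 0], "roll": 0, "fingers": -1}
    - {"slide": [0, 0, 0], "roll": 0, "fingers": -1}

```text
t: 6.75
tool_pos: [0.5192, 0.121, 0.065]
orientation: [1.95, 0.484, -1.949]
force: [-0.2, 0.5, -0.3]
opening: 0.0398
```

```bash
python3 - <<'E'
from h import *
np.set_printoptions(precision=4,suppress=True)
st0=dict(robot.read_state());print(st0['t'],st0['tool_pos'])
a=atz('wrist',(365.6,141.9),.0315,dict(st0,tool_pos=np.array([.4791,.0845,.1094])))
b=atz('wrist',(236,163),.0315,dict(st0,tool_pos=np.array([.4791,.0845,.1094])))
print(a,b,(a+b)/2,np.linalg.norm(a-b),np.degrees(np.arctan2(*(a-b)[[1,0]]))+75)
st=st0;c='wrist'
im=robot.read_camera(c); save('wrist4.png',im)
for t in ['cell_mouth','seat','lock_mark','core_mid']:
        for r in robot.mark_of(c,t)[:3]:
            z={'core_mid':st['tool_pos'][2]+.002,'cell_mouth':.0315,'lock_mark':.0315,'seat':.0335}.get(t,0)
            print(c,t,round(r['p'],2),np.array(r['point']).round(1),atz(c,r['point'],z,st))
E
```

```text
6.75 [0.5192 0.121  0.065 ]
[0.5501 0.0787 0.0315] [0.4871 0.1622 0.0315] [0.5186 0.1204 0.0315] 0.10462728517969802 22.069590109066965
wrist cell_mouth 0.98 [317.2 238.3] [0.5164 0.119  0.0315]
wrist seat 0.96 [316.1 234.7] [0.5191 0.1213 0.0335]
wrist lock_mark 0.55 [391.3 223.9] [0.55   0.0785 0.0315]
wrist core_mid 0.94 [317.4 255.3] [0.5197 0.1204 0.067 ]
```

View pics/wrist4.png

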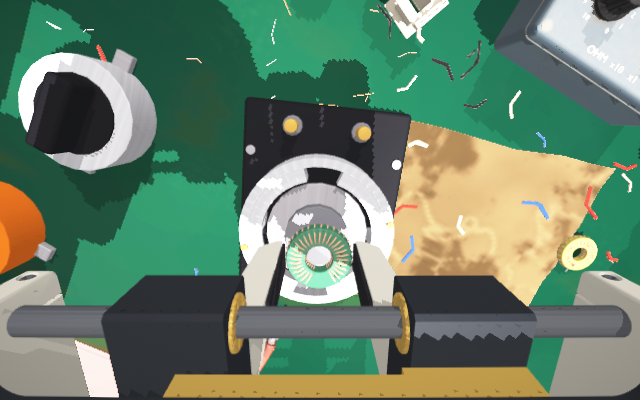

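>>> play_rows:
  plan:
    - {"slide": [-0.02, -0.02, -0.5], "roll": 0, "fingers": -1}
    - {"slide": [0, 0, -0.38], "roll": 0, "fingers": -1}
    - {"slide": [0, 0, 0], "roll": 0, "fingers": -1}

```text
t: 7.38
tool_pos: [0.5173, 0.1204, 0.0366]
orientation: [1.947, 0.485, -1.952]
force: [-1.4, 0.5, 4.1]
opening: 0.0397
```

>>> play_rows:
  plan:
    - {"slide": [0, 0, 0.05], "roll": 0, "fingers": -1}
    - {"slide": [0, 0, 0], "roll": 0, "fingers": 0.1}
    - {"slide": [0, 0, 0], "roll": 0, "fingers": 0.3}
    - {"slide": [0, 0, 0.5], "roll": 0, "fingers": 0.3}
    - {"slide": [-0.5, -0.3, 1], "roll": 0, "fingers": 0.3}
    - {"slide": [-1, -0.5, 1], "roll": 0, "fingers": 0.3}
    - {"slide": [0, 0, 0], "roll": 0, "fingers": 0.3}
    - {"slide": [0, 0, 0], "roll": 0, "fingers": 0.3}

```text
t: 8.38
tool_pos: [0.474, 0.0967, 0.1151]
orientation: [1.951, 0.484, -1.948]
force: [-0.7, 0.6, 0.3]
opening: 0.0607
```

```bash
python3 - <<'E'
from h import *
np.set_printoptions(precision=4,suppress=True)
st=dict(robot.read_state());print(st['t'],st['tool_pos'],st['dq'])
c='wrist'
im=robot.read_camera(c); save('wrist5.png',im);np.save('w5.npy',im);np.save('st5.npy',st,allow_pickle=True)
for t in ['cell_mouth','lock_mark','core_mid','cell_lid']:
        for r in robot.mark_of(c,t)[:3]:
            z={'core_mid':.0395,'cell_mouth':.0315,'lock_mark':.0315,'seat':.0335}.get(t,0)
            print(c,t,round(r['p'],2),np.array(r['point']).round(1),atz(c,r['point'],z,st))
E
```

```text
8.375 [0.474  0.0967 0.1151] [ 0.0037  0.0347  0.0032 -0.0001 -0.0025 -0.0009]
wrist cell_mouth 0.67 [314.7 153.5] [0.5177 0.1219 0.0315]
wrist lock_mark 0.82 [382.8 142.2] [0.5514 0.0776 0.0315]
wrist lock_mark 0.56 [315.5 154.6] [0.5172 0.1209 0.0315]
wrist lock_mark 0.17 [134.2  51.9] [0.5213 0.2766 0.0315]
wrist core_mid 0.94 [315.4 151.7] [0.52   0.1224 0.0395]
wrist cell_lid 0.93 [ 35.  149.4] [0.3976 0.3499 0.    ]
wrist cell_lid 0.6 [134.4  51.5] [0.5189 0.2948 0.    ]
```

View pics/wrist5.png

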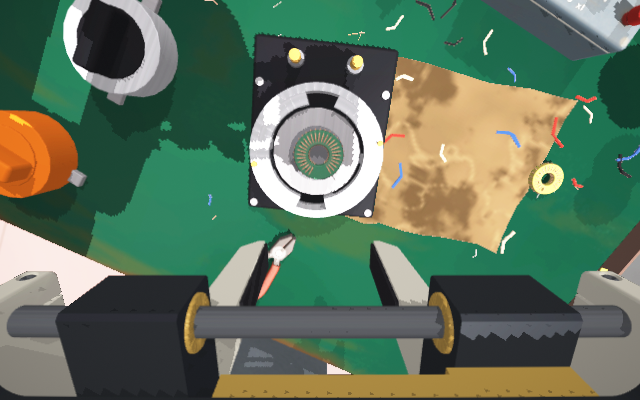

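```bash
cat >> h.py <<'E'
def overlay(im,cam,st,groups,crop,s,name):
    x0,y0,x1,y1=crop
    o=cv2.resize(im[y0:y1,x0:x1],None,fx=s,fy=s,interpolation=cv2.INTER_CUBIC)
    for P,col in groups:
        for p in proj(cam,P,st): cv2.circle(o,(int((p[0]-x0+.5)*s),int((p[1]-y0+.5)*s)),1,col,-1)
    save(name,o)
def circ(c,r,z,n=90):
    th=np.linspace(0,2*np.pi,n); return np.c_[c[0]+r*np.cos(th),c[1]+r*np.sin(th),0*th+z]
def pol(c,r,z,deg): 
    a=np.radians(deg); return [c[0]+r*np.cos(a),c[1]+r*np.sin(a),z]
E
python3 - <<'E'
from h import *
im=np.load('w5.npy');st=np.load('st5.npy',allow_pickle=True).item()
C=(.5185,.1203);y=24
g=[(circ(C,.054,.0315),(255,0,0)),(circ(C,.0385,.0315),(255,0,255)),(circ(C,.02,.0455),(0,0,255)),
(np.array([pol(C,r,.0315,y+k) for k in(0,180) for r in np.arange(.036,.056,.001)]),(255,255,0)),
(np.array([pol(C,.0515,.0315,y+k-75) for k in(0,180)]),(0,255,0))]
overlay(im,'wrist',st,g,(235,30,405,225),3.4,'o5.png')
save('z5.png',im,(235,30,405,225),3.4)
E
```

```text
(no output)
```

View pics/o5.png

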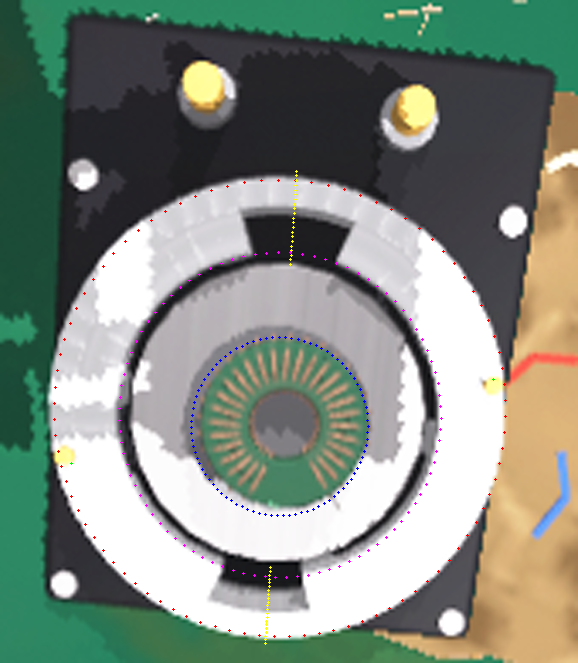

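View pics/z5.png

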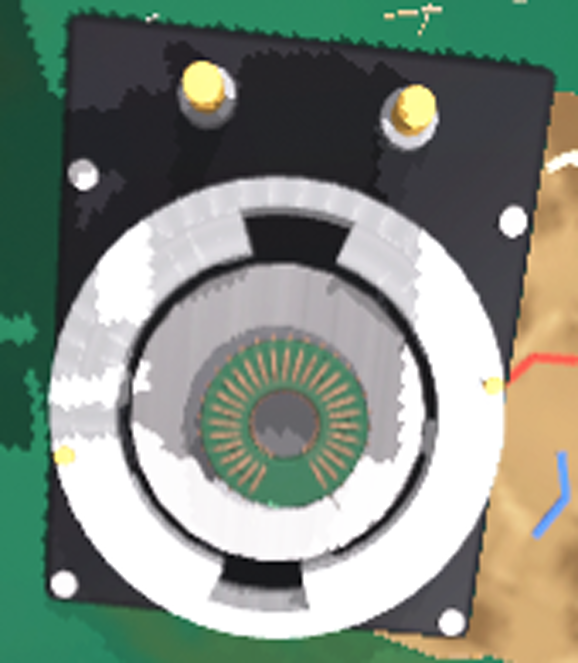

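```bash
python3 - <<'E'
from h import *
st=np.load('st5.npy',allow_pickle=True).item()
f=lambda x,y,z=.0315:atz('wrist',(235+x/3.4-.5,30+y/3.4-.5),z,st)
a=f(492,384);b=f(65,456);print((a+b)/2,np.linalg.norm(a-b),np.degrees(np.arctan2(*(a-b)[[1,0]]))+75)
a=f(298,213);b=f(259,605);print((a+b)/2,np.linalg.norm(a-b),np.degrees(np.arctan2(*(a-b)[[1,0]])))
for z,p in((.0455,(284.5,422)),(.0335,(278,0))):print(f(*p,z))
E
```

```text
[0.51842191 0.12125777 0.0315    ] 0.10365278480321409 22.43175917347319
[0.51881846 0.12118456 0.0315    ] 0.09314902245849918 22.085964235230993
[0.52031304 0.12005155 0.0455    ]
[0.59771319 0.16267947 0.0335    ]
```

>>> play_rows:
  plan:
    - {"slide": [0.1, 0.95, 0.4], "roll": 0, "fingers": 0.3}
    - {"slide": [0.1, 0.95, 0.4], "roll": 0, "fingers": 0.3}
    - {"slide": [0.1, 0.95, 0.4], "roll": 0, "fingers": 0.3}
    - {"slide": [0.1, 0.95, 0.3], "roll": 0, "fingers": 0.3}
    - {"slide": [0.1, 0.95, 0.2], "roll": 0, "fingers": 0.3}
    - {"slide": [0.1, 0.95, 0.2], "roll": 0, "fingers": 0.3}
    - {"slide": [0, 0, 0], "roll": 0, "fingers": 0.3}
    - {"slide": [0, 0, 0], "roll": 0, "fingers": 0.3}

```text
t: 9.62
tool_pos: [0.491, 0.2671, 0.1706]
orientation: [1.947, 0.484, -1.95]
force: [-0.4, -0.1, 0.0]
opening: 0.0607
```

```bash
python3 - <<'E'
from h import *
np.set_printoptions(precision=4,suppress=True)
st=dict(robot.read_state());print(st['t'],st['tool_pos'],st['dq'])
c='wrist'
im=robot.read_camera(c); save('wrist6.png',im);np.save('w6.npy',im);np.save('st6.npy',st,allow_pickle=True)
for r in robot.mark_of(c,'cell_lid')[:3]:
            print(round(r['p'],2),np.array(r['point']).round(1),atz(c,r['point'],0,st))
E
```

```text
9.625 [0.491  0.2671 0.1706] [-0.0132 -0.0118  0.0105 -0.0008  0.0009  0.0032]
0.9 [308.4 158.2] [0.5176 0.2924 0.    ]
0.64 [220.6 228.7] [0.3959 0.3456 0.    ]
```

View pics/wrist6.png

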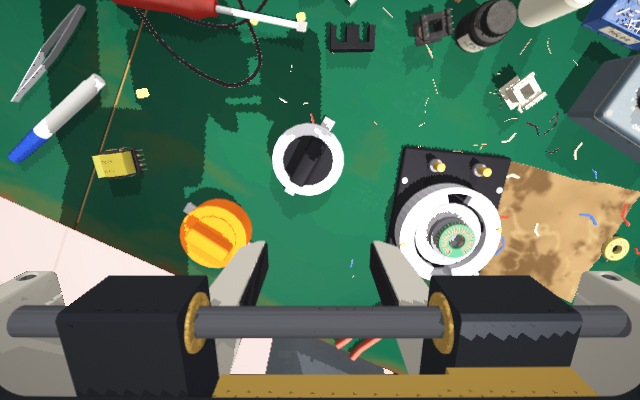

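```bash
python3 - <<'E'
from h import *
im=np.load('w6.npy');st=np.load('st6.npy',allow_pickle=True).item()
save('z6.png',im,(250,100,370,220),5)
a=atz('wrist',(328,124),.006,st);b=atz('wrist',(290,189),.006,st);print(a,b,(a+b)/2,np.degrees(np.arctan2(*(a-b)[[1,0]])))
C=(.5175,.2925);y=-1.4
y=np.degrees(np.arctan2(*(a-b)[[1,0]]))
rot=lambda x,yy,z:[C[0]+x*np.cos(np.radians(y))-yy*np.sin(np.radians(y)),C[1]+x*np.sin(np.radians(y))+yy*np.cos(np.radians(y)),z]
bar=[rot(s*.023,t,.053) for s in(-1,1) for t in np.linspace(-.008,.008,9)]+[rot(t,s*.008,.053) for s in(-1,1) for t in np.linspace(-.023,.023,20)]
lug=[rot(s*.046,t,.006) for s in(-1,1) for t in np.linspace(-.006,.006,9)]
overlay(im,'wrist',st,[(circ(C,.036,.031),(255,0,0)),(np.array(bar),(0,255,0)),(np.array(lug),(0,0,255))],(250,100,370,220),5,'o6.png')
E
```

```text
[0.55972363 0.29091732 0.006     ] [0.47856686 0.29494468 0.006     ] [0.51914525 0.292931   0.006     ] -2.8409425170761367
```

View pics/o6.png

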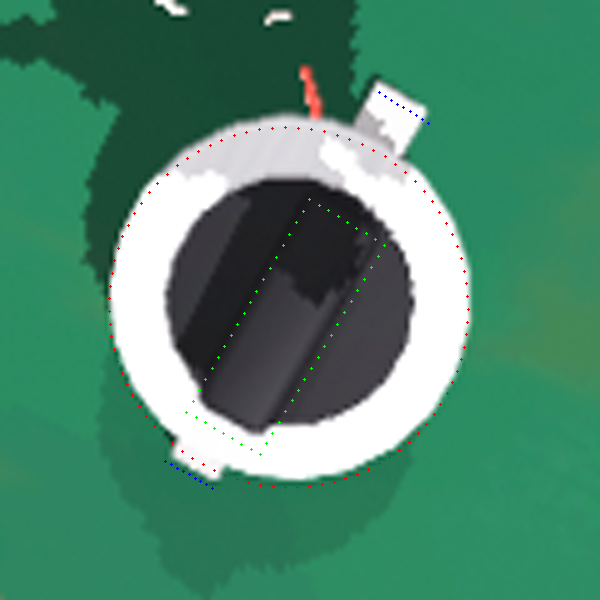

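>>> play_rows:
  plan:
    - {"slide": [0.05, 0.046, -0.09], "roll": 0.987, "fingers": 0}
    - {"slide": [0.05, 0.046, -0.09], "roll": 0.987, "fingers": 0}
    - {"slide": [0.05, 0.046, -0.09], "roll": 0.987, "fingers": 0}
    - {"slide": [0.05, 0.046, -0.09], "roll": 0.987, "fingers": 0}
    - {"slide": [0.05, 0.046, -0.09], "roll": 0.987, "fingers": 0}
    - {"slide": [0.05, 0.046, -0.09], "roll": 0.987, "fingers": 0}
    - {"slide": [0.05, 0.046, -0.09], "roll": 0.987, "fingers": 0}
    - {"slide": [0.05, 0.046, -0.09], "roll": 0.987, "fingers": 0}
    - {"slide": [0.05, 0.046, -0.09], "roll": 0.987, "fingers": 0}
    - {"slide": [0.05, 0.046, -0.09], "roll": 0.987, "fingers": 0}
    - {"slide": [0.05, 0.046, -0.09], "roll": 0.987, "fingers": 0}
    - {"slide": [0.05, 0.046, -0.09], "roll": 0.987, "fingers": 0}
    - {"slide": [0.05, 0.046, -0.09], "roll": 0.987, "fingers": 0}
    - {"slide": [0.05, 0.046, -0.09], "roll": 0.987, "fingers": 0}
    - {"slide": [0.05, 0.046, -0.09], "roll": 0.987, "fingers": 0}
    - {"slide": [0.05, 0.046, -0.09], "roll": 0.987, "fingers": 0}
    - {"slide": [0.05, 0.046, -0.09], "roll": 0.987, "fingers": 0}
    - {"slide": [0.05, 0.046, -0.09], "roll": 0.987, "fingers": 0}
    - {"slide": [0.05, 0.046, -0.09], "roll": 0.987, "fingers": 0}
    - {"slide": [0, 0, 0], "roll": 0, "fingers": 0}

```text
t: 12.22
tool_pos: [0.5198, 0.2929, 0.1198]
orientation: [0.029, 1.571, -0.03]
force: [-0.9, -0.8, -0.5]
opening: 0.0467
```

```bash
python3 - <<'E'
from h import *
np.set_printoptions(precision=4,suppress=True)
st=dict(robot.read_state());print(st['t'],st['tool_pos'],st['dq'],st['q'],st['opening'])
R=cv2.Rodrigues(st['orientation'])[0];print(np.degrees(np.arctan2(R[1,1],R[0,1])))
c='wrist'
im=robot.read_camera(c); np.save('w7.npy',im);np.save('st7.npy',st,allow_pickle=True)
C=(.5192,.2933);y=-2.
rot=lambda x,yy,z:[C[0]+x*np.cos(np.radians(y))-yy*np.sin(np.radians(y)),C[1]+x*np.sin(np.radians(y))+yy*np.cos(np.radians(y)),z]
bar=[rot(s*.023,t,.053) for s in(-1,1) for t in np.linspace(-.008,.008,9)]+[rot(t,s*.008,.053) for s in(-1,1) for t in np.linspace(-.023,.023,20)]
lug=[rot(s*.046,t,.006) for s in(-1,1) for t in np.linspace(-.006,.006,9)]
overlay(im,'wrist',st,[(circ(C,.036,.031),(255,0,0)),(np.array(bar),(0,255,0)),(np.array(lug),(0,0,255))],(170,100,470,400),2,'o7.png')
save('wrist7.png',im)
E
```

```text
12.225 [0.5198 0.2929 0.1198] [ 0.0041 -0.0036 -0.0035  0.0012  0.0038  0.0774] [ 0.4273  0.1882  1.6075 -0.0001  1.3468 -1.1057] 0.04669807127447912
87.83949644161466
```

View pics/o7.png

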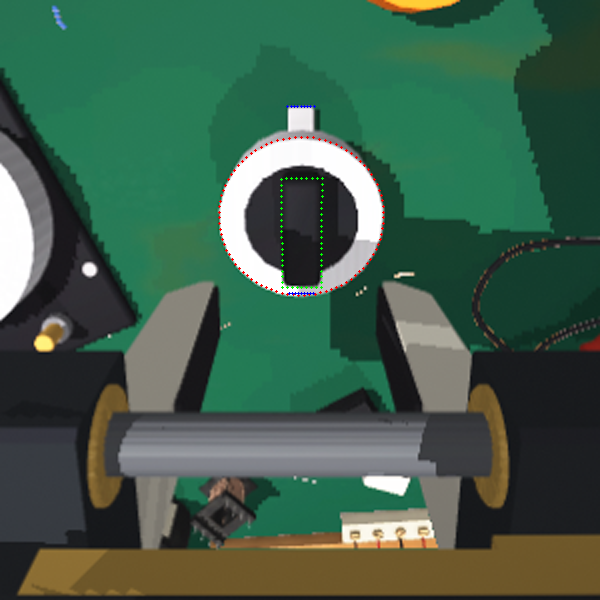

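View pics/wrist7.png

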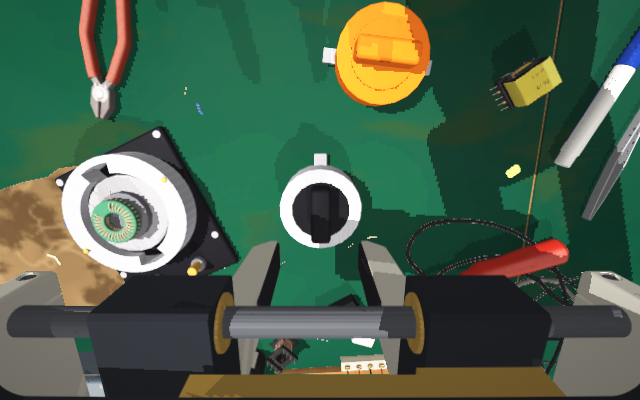

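>>> play_rows:
  squeeze: 45
  plan:
    - {"slide": [-0.02, 0.01, -0.9], "roll": 0.02, "fingers": 0}
    - {"slide": [0, 0, -0.9], "roll": 0, "fingers": 0}
    - {"slide": [0, 0, -0.7], "roll": 0, "fingers": 0}
    - {"slide": [0, 0, -0.3], "roll": 0, "fingers": 0}
    - {"slide": [0, 0, 0], "roll": 0, "fingers": 0}
    - {"slide": [0, 0, 0], "roll": 0, "fingers": -1}
    - {"slide": [0, 0, 0], "roll": 0, "fingers": -1}
    - {"slide": [0, 0, 0], "roll": 0, "fingers": -1}
    - {"slide": [0, 0, 0], "roll": 0, "fingers": -1}

```text
t: 13.4
tool_pos: [0.5196, 0.2943, 0.0367]
orientation: [0.026, 1.57, -0.026]
force: [0.4, 0.6, 1.9]
opening: 0.0157
```

>>> play_rows:
  plan:
    - {"slide": [0, 0, 0.6], "roll": 0, "fingers": -1}
    - {"slide": [0, 0, 0.9], "roll": 0, "fingers": -1}
    - {"slide": [0, -0.3, 0.9], "roll": 0.4, "fingers": -1}
    - {"slide": [0, -0.8, 0], "roll": 0.5, "fingers": -1}
    - {"slide": [0, -1, 0], "roll": 0.5, "fingers": -1}
    - {"slide": [0, -1, 0], "roll": 0.5, "fingers": -1}
    - {"slide": [0, -1, 0], "roll": 0.5, "fingers": -1}
    - {"slide": [0, -1, 0], "roll": 0.4, "fingers": -1}
    - {"slide": [0, -0.65, 0], "roll": 0.24, "fingers": -1}
    - {"slide": [0, 0, 0], "roll": 0, "fingers": -1}
    - {"slide": [0, 0, 0], "roll": 0, "fingers": -1}

```text
t: 14.78
tool_pos: [0.5196, 0.1221, 0.109]
orientation: [-0.306, 1.548, 0.307]
force: [-0.2, 0.2, -2.3]
opening: 0.0155
```

```bash
python3 - <<'E'
from h import *
np.set_printoptions(precision=4,suppress=True)
st=dict(robot.read_state());print(st['t'],st['tool_pos'],st['dq'],st['q'],st['opening'],st['force'])
R=cv2.Rodrigues(st['orientation'])[0];ty=np.degrees(np.arctan2(R[1,1],R[0,1]));print(ty)
c='wrist'
im=robot.read_camera(c); np.save('w8.npy',im);np.save('st8.npy',st,allow_pickle=True)
D=(.5186,.1208);Y=22.2
C=st['tool_pos'][:2];y=ty-90;z0=st['tool_pos'][2]-.0367
rot=lambda x,yy,z:[C[0]+x*np.cos(np.radians(y))-yy*np.sin(np.radians(y)),C[1]+x*np.sin(np.radians(y))+yy*np.cos(np.radians(y)),z]
lug=[rot(s*.046,t,.006+z0) for s in(-1,1) for t in np.linspace(-.006,.006,9)]
g=[(circ(D,.054,.0315),(255,0,0)),(circ(D,.0385,.0315),(255,0,255)),(np.array([pol(D,.0515,.0315,Y+k-75) for k in(0,180)]),(255,0,0)),
(circ(C,.036,z0+.031),(0,255,0)),(np.array(lug),(0,0,255))]
overlay(im,'wrist',st,g,(160,50,480,350),2,'o8.png')
save('wrist8.png',im)
im=robot.read_camera('scene');save('s8.png',im,(200,120,440,320),3);im=robot.read_camera('side');save('d8.png',im,(220,100,460,300),3)
E
```

```text
14.775 [0.5196 0.1221 0.109 ] [ 0.0103  0.0062  0.0007 -0.001  -0.0001 -0.0021] [ 0.1346  0.0312  1.7973  0.0004  1.3123 -1.8269] 0.015542887134060502 [-0.1857  0.1843 -2.3364]
112.3805984026794
```

View pics/o8.png

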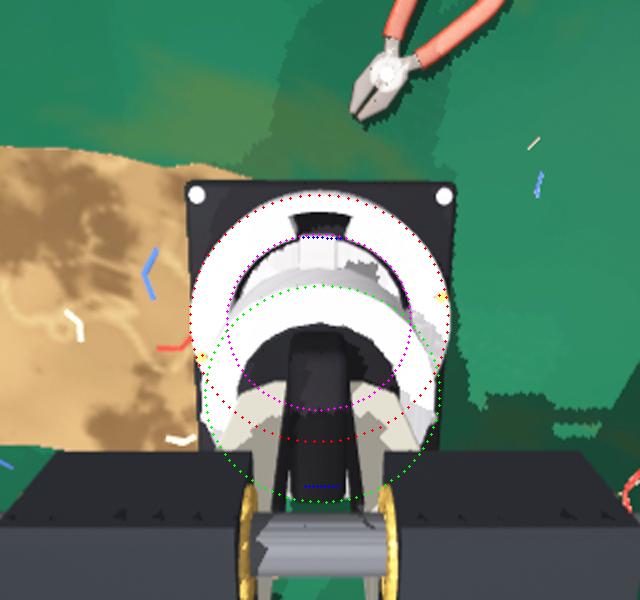

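View pics/d8.png

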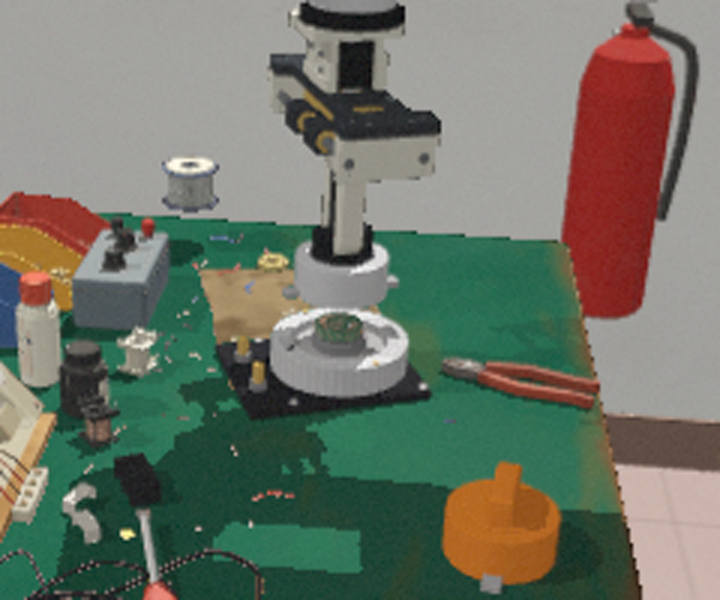

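>>> play_rows:
  plan:
    - {"slide": [-0.03, -0.04, 0], "roll": -0.02, "fingers": -1}
    - {"slide": [0, 0, -0.5], "roll": 0, "fingers": -1}
    - {"slide": [0, 0, -0.5], "roll": 0, "fingers": -1}
    - {"slide": [0, 0, -0.3], "roll": 0, "fingers": -1}
    - {"slide": [0, 0, -0.1], "roll": 0, "fingers": -1}
    - {"slide": [0, 0, 0], "roll": 0, "fingers": -1}

```text
t: 15.68
tool_pos: [0.5183, 0.1207, 0.0657]
orientation: [-0.305, 1.549, 0.305]
force: [0.7, 1.1, -2.2]
opening: 0.0158
```

>>> play_rows:
  plan:
    - {"slide": [0, 0, -0.1], "roll": 0, "fingers": -1}
    - {"slide": [0, 0, -0.1], "roll": 0, "fingers": -1}
    - {"slide": [0, 0, 0], "roll": 0, "fingers": -1}

```text
t: 16.05
tool_pos: [0.5184, 0.1206, 0.0601]
orientation: [-0.305, 1.549, 0.305]
force: [-0.9, 2.4, 1.3]
opening: 0.0158
```

```bash
python3 - <<'E'
from h import *
st=dict(robot.read_state());print(st['t'],st['tool_pos'],st['force'],st['wrist_torque'])
im=robot.read_camera('wrist');save('w9.png',im,(160,50,480,350),2)
im=robot.read_camera('side');save('d9.png',im,(270,140,400,250),5)
E
```

```text
16.05 [0.51843508 0.12055746 0.06014448] [-0.92861179  2.43635363  1.2813383 ] [ 0.69263522 -0.19424963 -0.01292207]
```

View pics/w9.png

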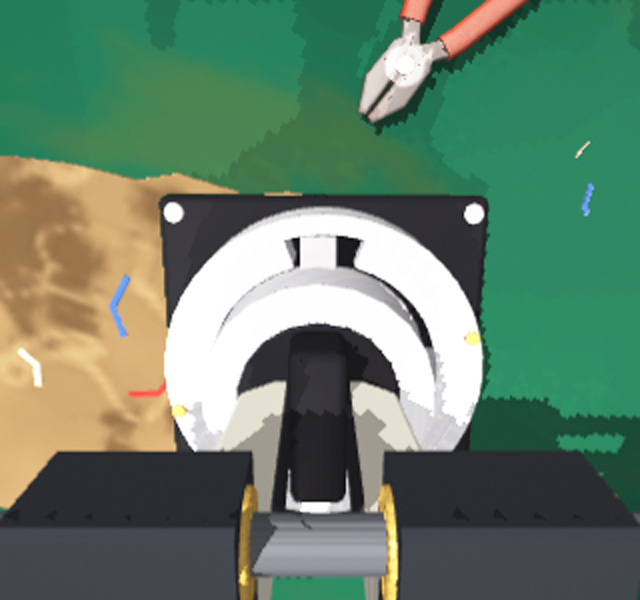

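View pics/d9.png

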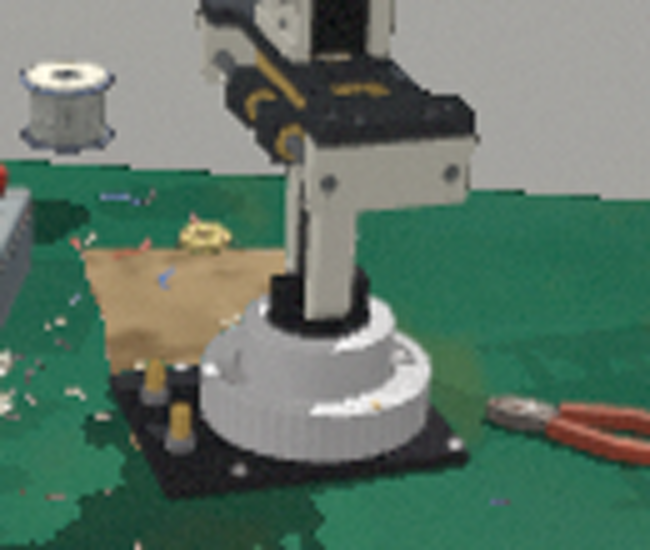

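>>> play_rows:
  plan:
    - {"slide": [0, 0.03, -0.1], "roll": 0.05, "fingers": -1}
    - {"slide": [0, 0, -0.1], "roll": 0, "fingers": -1}
    - {"slide": [0, 0, -0.1], "roll": 0, "fingers": -1}
    - {"slide": [0, 0, 0], "roll": 0, "fingers": -1}

```text
t: 16.65
tool_pos: [0.5187, 0.1209, 0.0514]
orientation: [-0.311, 1.548, 0.31]
force: [-0.8, -2.5, 6.6]
opening: 0.0155
```

>>> play_rows:
  plan:
    - {"slide": [0, -0.01, -0.04], "roll": 0, "fingers": -1}
    - {"slide": [0, 0, 0], "roll": -0.4, "fingers": -1}
    - {"slide": [0, 0, 0], "roll": -0.8, "fingers": -1}
    - {"slide": [0, 0, 0], "roll": -0.8, "fingers": -1}

```text
t: 17.15
tool_pos: [0.5192, 0.1212, 0.0507]
orientation: [-0.088, 1.567, 0.089]
force: [-0.5, 0.3, 6.7]
opening: 0.0154
```

```bash
python3 - <<'E'
from h import *
st=dict(robot.read_state());print(st['t'],st['tool_pos'],st['force'],st['wrist_torque'])
R=cv2.Rodrigues(st['orientation'])[0];print(np.degrees(np.arctan2(R[1,1],R[0,1])))
E
```

```text
17.15 [0.51920868 0.12122834 0.050715  ] [-0.51724921  0.26264845  6.74260049] [ 0.25931201 -0.13541199  0.05916542]
96.45840310669898
```

>>> play_rows:
  plan:
    - {"slide": [0, 0, 0], "roll": -0.85, "fingers": -1}
    - {"slide": [0, 0, 0], "roll": -0.85, "fingers": -1}
    - {"slide": [0, 0, 0], "roll": -0.85, "fingers": -1}
    - {"slide": [0, 0, 0], "roll": -0.85, "fingers": -1}
    - {"slide": [0, 0, 0], "roll": -0.85, "fingers": -1}
    - {"slide": [0, 0, 0], "roll": -0.85, "fingers": -1}
    - {"slide": [0, 0, 0], "roll": -0.85, "fingers": -1}
    - {"slide": [0, 0, 0], "roll": -0.8, "fingers": -1}
    - {"slide": [0, 0, 0], "roll": -0.7, "fingers": -1}
    - {"slide": [0, 0, 0], "roll": 0, "fingers": -1}

```text
t: 18.4
tool_pos: [0.5195, 0.1211, 0.0509]
orientation: [0.723, 1.445, -0.721]
force: [-0.3, 0.4, 6.8]
opening: 0.0154
```

```bash
cat > s.py <<'E'
from h import *
st=dict(robot.read_state());print(st['t'],st['tool_pos'],st['force'],st['wrist_torque'])
R=cv2.Rodrigues(st['orientation'])[0];print(np.degrees(np.arctan2(R[1,1],R[0,1])))
E
python3 s.py
```

```text
18.4 [0.51950191 0.12111411 0.05088753] [-0.30285898  0.44949422  6.84677432] [-0.00945448 -0.15631952 -0.09290417]
36.98275023432537
```

>>> play_rows:
  plan:
    - {"slide": [0, 0, 0], "roll": -0.25, "fingers": -1}
    - {"slide": [0, 0, 0], "roll": -0.15, "fingers": -1}
    - {"slide": [0, 0, 0], "roll": 0, "fingers": -1}

```text
t: 18.77
tool_pos: [0.5194, 0.1211, 0.0508]
orientation: [0.764, 1.431, -0.763]
force: [-0.0, 0.4, 6.1]
opening: 0.0152
```

```bash
python3 s.py
```

```text
18.775 [0.51940582 0.12106761 0.05084396] [-0.03024755  0.40299617  6.09158322] [-0.08473593 -0.17168619  0.18332932]
33.863346963201096
```

>>> play_rows:
  plan:
    - {"slide": [0, 0, 0], "roll": -0.15, "fingers": -1}
    - {"slide": [0, 0, 0], "roll": -0.1, "fingers": -1}
    - {"slide": [0, 0, 0], "roll": 0, "fingers": -1}

```text
t: 19.15
tool_pos: [0.519, 0.1209, 0.0508]
orientation: [0.79, 1.421, -0.79]
force: [-1.4, -0.5, 8.7]
opening: 0.0156
```

```bash
python3 s.py
```

```text
19.15 [0.51902107 0.12087792 0.05076959] [-1.44359752 -0.53977541  8.70283801] [-0.26698196  0.14144013  0.50995042]
31.89540473827428
```

>>> play_rows:
  plan:
    - {"slide": [0, 0, 0.05], "roll": 0.15, "fingers": -1}
    - {"slide": [0, 0, 0.1], "roll": 0, "fingers": -1}
    - {"slide": [0, 0, 0.06], "roll": 0, "fingers": -1}
    - {"slide": [0, 0, 0], "roll": 0, "fingers": -1}

```text
t: 19.65
tool_pos: [0.5188, 0.1209, 0.0567]
orientation: [0.775, 1.428, -0.774]
force: [2.3, -1.5, 5.6]
opening: 0.0157
```

```bash
python3 s.py
```

```text
19.65 [0.51879622 0.12092938 0.05667125] [ 2.26150167 -1.45722826  5.62429899] [-0.35909303 -0.43848065  0.10943064]
33.051979732833345
```

>>> play_rows:
  plan:
    - {"slide": [0, 0, 0.02], "roll": 0, "fingers": -1}
    - {"slide": [0, 0, 0], "roll": 0, "fingers": -0.3}
    - {"slide": [0, 0, 0], "roll": 0, "fingers": 0}
    - {"slide": [0, 0, 0], "roll": 0, "fingers": 0}
    - {"slide": [0, 0, 0.6], "roll": 0, "fingers": 0}
    - {"slide": [0, 0, 1], "roll": 0, "fingers": 0}
    - {"slide": [-0.3, -0.5, 1], "roll": 0, "fingers": 0}
    - {"slide": [-0.3, -0.5, 1], "roll": 0, "fingers": 0}
    - {"slide": [0, 0, 0], "roll": 0, "fingers": 0}
    - {"slide": [0, 0, 0], "roll": 0, "fingers": 0}

```text
t: 20.9
tool_pos: [0.5005, 0.0912, 0.1652]
orientation: [0.775, 1.428, -0.774]
force: [-0.4, 0.2, -0.8]
opening: 0.046
```

```bash
python3 s.py; python3 - <<'E'
from h import *
st=dict(robot.read_state())
im=robot.read_camera('wrist');save('w10.png',im)
D=(.5186,.1208);Y=22.2-78
rot=lambda x,yy,z:[D[0]+x*np.cos(np.radians(Y))-yy*np.sin(np.radians(Y)),D[1]+x*np.sin(np.radians(Y))+yy*np.cos(np.radians(Y)),z]
def bar(z): return np.array([rot(s*.023,t,z) for s in(-1,1) for t in np.linspace(-.008,.008,9)]+[rot(t,s*.008,z) for s in(-1,1) for t in np.linspace(-.023,.023,20)])
p=proj('wrist',[D[0],D[1],.03],st)[0].astype(int);print(p)
x0=max(0,p[0]-100);y0=max(0,p[1]-95)
overlay(im,'wrist',st,[(circ(D,.054,.0315),(255,0,0)),(circ(D,.036,.0515),(0,0,255)),(circ(D,.036,.0565),(0,255,255)),(bar(.0735),(0,255,0))],(x0,y0,x0+200,y0+190),3,'o10.png')
im=robot.read_camera('side');save('d10.png',im,(270,150,400,250),5)
im=robot.read_camera('scene');save('s10.png',im)
E
```

```text
20.9 [0.50050364 0.09124497 0.16515576] [-0.37164049  0.1896101  -0.77112615] [0.01546294 0.01088099 0.05392101]
33.05210463196581
[349 181]
```

View pics/o10.png

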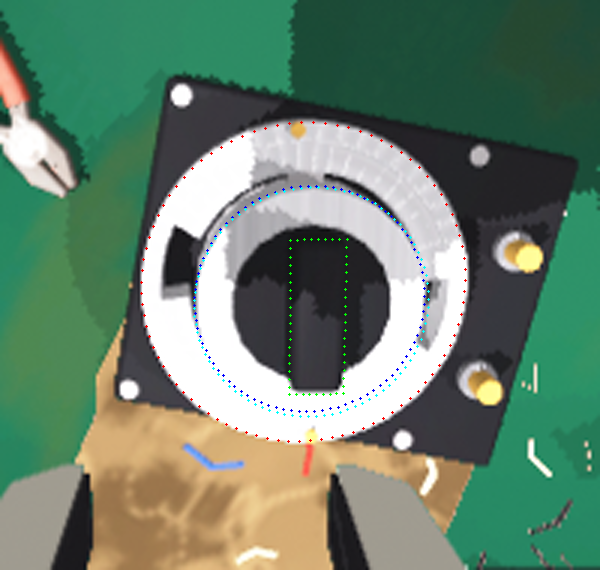

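View pics/d10.png

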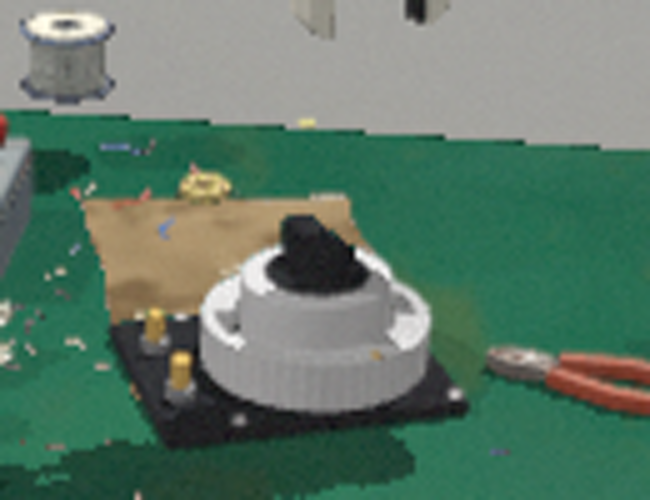

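View pics/w10.png

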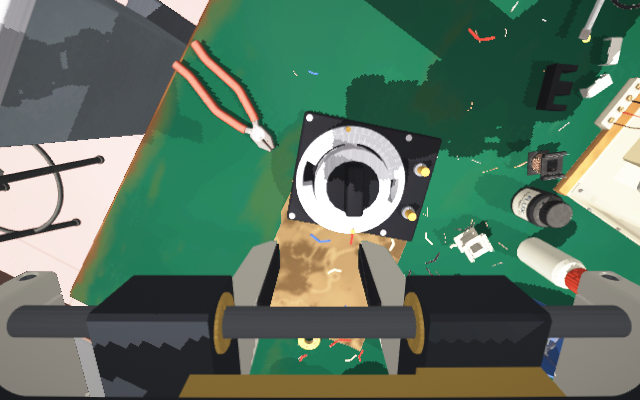

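```bash
python3 - <<'E'
from h import *
im=robot.read_camera('wrist')
for r in robot.boxes_of('wrist','toroid_b')[:2]: print(r)
print(robot.read_state()['t'],robot.close_job())
E
```

```text
{'extent': [309.3, 343.5, 19.6, 12.7], 'p': 0.55}
the job is handed in; nothing more can be done
21.15 None
```

I put the larger (green) toroid flat on the seat, set the aluminium lid over it and locked the bayonet. I handed the job in at about 21 s with the gripper clear of everything.

**Toroid:** In the picture after release it lay flat, about 2 mm or less from the centre of the seat. I could not check it again once the lid was on.

**Lid and lock:**
- The lugs went down through the gaps, and I pressed the lid in to about 14 mm above the bench.
- It turned clockwise about 79° until the torque rose to 0.5 N m at the stop.
- It then rose to about 20 mm (20.5 mm expected when locked), with the spring pushing up at about 5.6 N.
- In the last pictures the lid looks level and the grip bar points at the brass pips, within a few degrees.

**What is less certain:** The locked height comes from the tool position and force just before I released the lid. The pictures taken afterwards were too coarse to confirm 5 mm of height.

**Other things on the bench:** I did not touch them on purpose. The smaller toroid, the side cutters and several others show in the last pictures in their places. I did not check every item one by one.

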